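Pin the forming block to the stump

ROBOT

A 6-joint arm with a two-finger parallel gripper is mounted at the origin on the work surface. World frame = base frame: x ahead of the robot, y to its left, z up, the work surface at z = 0. Lengths are in m, angles in rad, forces in N, time in s.
With the tool pointing down it reaches from about 0.35 to 0.975 m from the base axis. Payload 7.1 kg.
Tool frame: the origin (TCP) lies on the centre line of the jaws, within the pads' length; the fingertips stand 11 mm ahead of it and the grasp point (between the pads) lies 8 mm behind it (tip_reach is the distance from the TCP to the fingertips, in m); z points along the fingers, y is the line along which they close (so a half turn about z gives the same grasp; the last joint's range is limited). The gripper opens to 88 mm and grips with 3 to 60 N. Pads are 20 mm wide; open, the fingers measure 115 mm over their backs; the gripper's body (75 mm by 178 mm) begins 61 mm behind the grasp point.
Start: joints at [1.167, 0.423, 1.63, -0, 1.089, -0.019], TCP at [0.235, 0.579, 0.234] pointing down, gripper open.
Joint ranges: [-3, 3], [-0.9, 2.11], [0.09, 2.58], [-1.31, 4.45], [0.11, 2.69], [-2.54, 2.54]. Speed limits (rad/s): [2.39, 2.39, 3.01, 3.14, 3.14, 3.14].

INTERFACE

Orientations are given as a unit quaternion [w, x, y, z].
In Python, from station import * gives the robot as it stands.
- The arm moves only by the shell command python3 -m crank 'ROWS' [FORCE]. ROWS is JSON, one flat list of numbers, 7 for each row, row after row: the gripper's target within -1 to 1 (fully open at 1, half-way at 0, shut at -1), then the shift along the tool's x, y, z in m, then the turn, a rotation vector about the tool's x, y, z in rad. In form: [claw, x, y, z, rx, ry, rz, claw, x, y, z, rx, ry, rz, ...]. A call has 1 to 10 rows; each row is the pose to reach, as a shift and turn from the pose commanded when the call began, along the tool's axes at that moment; what a row does not reach only later rows make up. A row lasts 1/12 s, in which the tool goes at most 41.7 mm and 7.16 degrees, less where a joint would pass 70% of its speed; a pose out of reach is approached as far as the arm can. A call with a gripper value outside its range is refused whole. The fingers move at their own pace and stop on an object; FORCE is the grip in N (left out, the last holds). Time passes only in rows, so rows that repeat a pose let the fingers close. It gives the time, the measured TCP pose, the force, the opening and the grip force at its end, in the units of the state.
- read_state(): the state, without advancing time (a new reading comes with each control period).
- get_image(name): name is "scene" or "side" or "wrist"; returns (picture, depth): 480x640x3 uint8, red, green, blue; 480x640 float32, m along the optical axis (not along the pixel's ray), 0 where there is no reading.
- camera_model(name): a dict with "mtx" (3x3 intrinsics, pixels), "R" (3x3) and "t" (3): a world point X has camera coordinates R X + t; the wrist camera has in their place "tool_from_camera" (4x4, takes a point from camera to tool coordinates, whose origin is the TCP and whose axes are the flange's). Camera axes: x right, y down, z forward; pixel columns grow to the right and rows downward; lengths in m; the calibration is good to about 2 mm. A picture is of the moment at which its call begins: read the wrist's pose just before it. camera_model takes no time and is no camera call.
- close_job(): hands the job in; it is judged then, once.
The state is a dict: "clock": time; "joint_positions": joint angles; "qvel": joint speeds; "joint_torque": joint torques, N m; "position": TCP position; "tcp_rot": TCP orientation; "ft_force": force on the tool from outside, world axes, zero at the start; "ft_torque": the same for the moment, N m; "width": finger opening in m; "grip_force": force on a finger pad.
Only numpy, scipy, OpenCV 4.12 (cv2) and the standard library are available. Lean on these libraries where they do the work, as an engineer would, in place of code of your own. Each camera call takes 0.05 s, during which the arm holds its last target. There are 200 camera calls.

TASK

Take the locking pin, the one whose head is a plain straight cylinder, out of the tool stand and push it down through the hole in the ridged steel block and on into the stump beneath, so that it pins the block in place. Keep hold of it until its collar is down on the block, do not drop it in, then let go; leave the two other pieces in the stand and do not shove the block.

Things in the scene. Friction and masses are not known exactly. Their poses are not given: they have to be found in the camera images.
- pin_head (a point): Steel locking pin, about 0.36 kg, loose in one hole of the tool stand. Top down: plain cylinder head, 22 mm diameter, 50 tall, gripped from above; round collar 44 diameter, 6 thick, resting on the stand; round taper 85 long, 24 thick at the collar, 10 at the tip. Point: centre of the head, 25 mm below its top, 31 above the collar's underside, 116 above the tip. z up along the pin.
- block_hole (a point): Mouth centre, level with the flat top, of the 28 mm square through hole in the middle of a loose steel block, 130 x 80 x 30 mm, 2.4 kg, with 5 mm high cross ridges at its ends. It lies on a fixed round stump, 256 mm across, 80 high, whose own 36 mm hole is under it, at most 3 mm off. Flat top 110 mm above the bench. Pin fully home: collar flat on the block, pin_head 31 mm above here.
- dome_head (a point): Doming stake, to be left alone: shank and collar as the pin's, mushroom head 44 mm across. Point: on its axis, 31 mm above the collar's underside. The fixed wooden tool stand (70 x 230 mm, 95 high) has three holes 28 mm square, 85 apart in a row along its long side, for pin, stake and chisel piece in any order.
- chisel_head (a point): Chisel piece, to be left alone: shank and collar as the pin's, wedge head 26 x 36 mm narrowing upwards to a blade, in the remaining hole of the same stand. Point: on its axis, 31 mm above the collar's underside.
Not all that is in view belongs to the job. Leave any green, red or yellow look-alike of the part that bears block_hole alone.

How it is judged:
By the outcome, as a careful person would: the job done as asked, in the order asked, and still so for the second after the job is handed in, with the robot touching nothing.
It also fails if it takes over 42 s, if anything falls off the work surface, if the arm or the gripper's body presses on something with over 40 N, if the wrist force passes 120 N, or if a joint passes its speed limit or range.

## Working session

There is one attempt and no reset: what is moved stays moved. The work goes in short steps, Python scripts to look and compute and a shell command to move; the robot and the scene stay as the last step left them, time stands still between calls to the robot, and variables do not carry over. Pictures are saved under pics/ and viewed, at most 10 in all, crops included, and the job is handed in when it is done.

```bash
mkdir -p pics; ls; python3 - <<'E'
from station import *
import cv2,numpy as np
for n in ["scene","side","wrist"]:
    s=read_state(); p,d=get_image(n); np.savez(f"pics/{n}0.npz",p=p,d=d)
    cv2.imwrite(f"pics/{n}0.png",p[:,:,::-1]); m=camera_model(n)
    print(n,{k:np.round(v,4).tolist() for k,v in m.items()},(d>0).mean())
print(s)
E
```

```text
pics
scene {'mtx': [[579.2477, 0.0, 316.7892], [0.0, 579.2477, 242.6418], [0.0, 0.0, 1.0]], 'R': [[0.6778, 0.7351, 0.0135], [0.6074, -0.5495, -0.5736], [-0.4143, 0.397, -0.819]], 't': [-0.493, -0.2486, 1.5487]} 0.9959049479166666
side {'mtx': [[456.9862, 0.0, 317.5424], [0.0, 456.9862, 239.0833], [0.0, 0.0, 1.0]], 'R': [[0.972, -0.2345, -0.0175], [-0.133, -0.4868, -0.8633], [0.1939, 0.8415, -0.5043]], 't': [-0.5767, 0.2243, 0.935]} 0.9959244791666667
wrist {'mtx': [[395.743, 0.0, 321.7615], [0.0, 395.743, 235.9937], [0.0, 0.0, 1.0]], 'tool_from_camera': [[0.0001, -0.9589, -0.2838, 0.0787], [1.0, 0.0, 0.0002, 0.0008], [-0.0002, -0.2838, 0.9589, -0.1504], [0.0, 0.0, 0.0, 1.0]]} 0.9961393229166666
{'clock': 0.1, 'joint_positions': array([ 1.16698606e+00,  4.23749660e-01,  1.63059588e+00, -2.14417309e-05,
        1.08858859e+00, -1.89828783e-02]), 'qvel': array([ 0.00011073, -0.00170163, -0.00089421,  0.00059217, -0.0002544 ,
       -0.00030663]), 'joint_torque': array([-2.37898275e-04, -5.45612419e+01, -2.74324501e+01,  6.43999712e-02,
        1.88625406e-02, -3.76653588e-05]), 'position': array([0.23440877, 0.57886293, 0.23299558]), 'tcp_rot': array([-1.31454626e-04,  1.91223673e-01,  9.81546258e-01, -6.57800396e-04]), 'ft_force': array([-0.41538267, -0.81836764, -0.53686927]), 'ft_torque': array([-0.00923007, -0.01021914,  0.00740783]), 'grip_force': 0.0, 'width': 0.08773720763760957}
```

View pics/scene0.png

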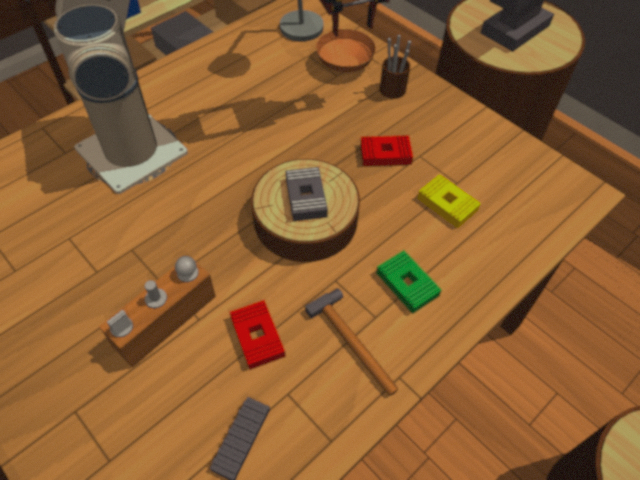

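View pics/side0.png

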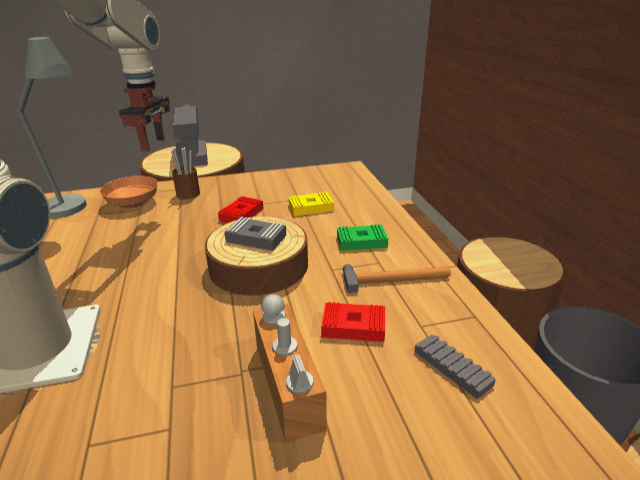

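Scene picture: the stand holds the chisel (120,322), the plain pin in the middle (155,292) and the dome (186,268). The grey block on the stump has its hole at (306,189). Side picture: pin at (284,338), hole at (257,234). Next I locate them with masks and depth.

```bash
cat > h.py <<'E'
import numpy as np,cv2
from station import *
from scipy.spatial.transform import Rotation as Ro
def cam(n,s=None):
    m=camera_model(n)
    if n=="wrist":
        q=s["tcp_rot"]; R=Ro.from_quat([q[1],q[2],q[3],q[0]]).as_matrix()
        T=m["tool_from_camera"]; A=R@T[:3,:3]; o=R@T[:3,3]+s["position"]
    else: A=m["R"].T; o=-A@m["t"]
    return m["mtx"],A,o
def rays(c,uv):
    K,A,o=c; uv=np.atleast_2d(uv).astype(float)
    return np.c_[(uv-K[:2,2])/K[[0,1],[0,1]],np.ones(len(uv))]@A.T,o
def onz(c,uv,z):
    r,o=rays(c,uv); return o+r*((z-o[2])/r[:,2])[:,None]
def cloud(c,d):
    v,u=np.mgrid[:480,:640]; r,o=rays(c,np.c_[u.ravel(),v.ravel()]); return (o+r*d.reshape(-1,1)).reshape(480,640,3)
E
python3 - <<'E'
from h import *
for n,box,pb in [("scene",(135,175,270,315),(270,340,155,230)),("side",(265,305,310,360),(215,300,210,260))]:
    f=np.load(f"pics/{n}0.npz"); p,d=f["p"],f["d"]; c=cam(n); P=cloud(c,d)
    hsv=cv2.cvtColor(p,cv2.COLOR_RGB2HSV); grey=hsv[...,1]<70
    def sub(b):
        m=np.zeros((480,640),bool); m[b[2]:b[3],b[0]:b[1]]=1; return m
    m=sub(box)&grey; Q=P[m]
    t=Q[(Q[:,2]>.145)]; print(n,"pin top pts",len(t),t.mean(0),t.min(0),t.max(0))
    k=Q[(Q[:,2]>.11)&(Q[:,2]<.145)]; print("head side",k.mean(0),k.min(0),k.max(0))
    st=P[(P[...,2]>.09)&(P[...,2]<.1)&sub((90,230,240,370) if n=="scene" else (240,335,290,440))&~grey]
    print("stand",cv2.minAreaRect((st[:,:2]*1000).astype(np.float32)),st.mean(0))
    m=sub(pb)&grey&(P[...,2]>.1); Q=P[m]; print("block",len(Q),cv2.minAreaRect((Q[:,:2]*1000).astype(np.float32)),np.percentile(Q[:,2],[5,50,95]))
    # hole: inside block hull, depth below top or dark
    hull=cv2.convexHull(np.argwhere(m)[:,::-1].astype(np.int32)); hm=np.zeros((480,640),np.uint8); cv2.fillConvexPoly(hm,hull,1)
    dark=(hm>0)&(hsv[...,2]<60); nn,l,s_,ce=cv2.connectedComponentsWithStats(dark.astype(np.uint8))
    for i in range(1,nn):
        if s_[i,4]>15: print("dark",s_[i],ce[i],onz(c,ce[i],.11))
    lo=(hm>0)&(P[...,2]<.1); nn,l,s_,ce=cv2.connectedComponentsWithStats(lo.astype(np.uint8))
    for i in range(1,nn):
        if s_[i,4]>10: print("low",s_[i],ce[i],onz(c,ce[i],.11))
a=cv2.imread("pics/scene0.png");b=cv2.imread("pics/side0.png")
cv2.imwrite("pics/c.png",np.hstack([cv2.resize(a[160:230,270:340],(390,390),interpolation=0),cv2.resize(b[200:260,220:290],(400,390),interpolation=0)]))
E
```

```text
scene pin top pts 83 [ 0.51692495 -0.23268801  0.19788343] [ 0.47463373 -0.38901365  0.14515933] [ 1.1268092  -0.21538007  1.13238282]
head side [ 0.49194209 -0.22645617  0.12800661] [ 0.48174296 -0.23536292  0.11001068] [ 0.49736883 -0.21308298  0.14493768]
stand ((484.8847351074219, -224.85293579101562), (74.71790313720703, 231.19161987304688), 4.6021318435668945) [ 0.49188788 -0.2327573   0.09509206]
block 1459 ((791.11865234375, -61.301483154296875), (86.86163330078125, 934.2315673828125), 51.00092315673828) [0.10526085 0.11114407 0.11700533]
dark [300 185  13   8  79] [305.88607595 188.82278481] [[0.48145851 0.19056407 0.11      ]]
dark [293 210  33   7  96] [308.58333333 213.19791667] [[0.53828797 0.14740545 0.11      ]]
low [300 186  12   9  79] [305.20253165 190.63291139] [[0.48444122 0.18575689 0.11      ]]
side pin top pts 108 [ 0.48033778 -0.24047622  0.16299908] [ 0.4089843  -0.81281167  0.14508856] [ 0.49284728 -0.2112269   0.65513535]
head side [ 0.48058873 -0.21944861  0.12729108] [ 0.45973602 -0.29942719  0.11091669] [ 0.49602401 -0.1498432   0.14470556]
stand ((483.3412780761719, -222.70138549804688), (70.28558349609375, 233.7540283203125), 4.670210838317871) [ 0.48234529 -0.24596094  0.09363427]
block 975 ((413.3114929199219, -275.89385986328125), (1063.6220703125, 148.0048828125), 81.61630249023438) [0.10212052 0.10853014 0.11395821]
dark [273 226  13  16  45] [279.08888889 234.62222222] [[0.53406181 0.14192253 0.11      ]]
low [249 218  28   6  36] [261.83333333 220.36111111] [[0.50344525 0.22645037 0.11      ]]
low [251 228  10   5  28] [255.03571429 229.92857143] [[0.48057967 0.18070799 0.11      ]]
low [275 230  10  12  17] [279.35294118 235.47058824] [[0.53400108 0.13767631 0.11      ]]
low [227 235  43  12 164] [249.54878049 241.45121951] [[0.46135262 0.12820843 0.11      ]]
```

View pics/c.png

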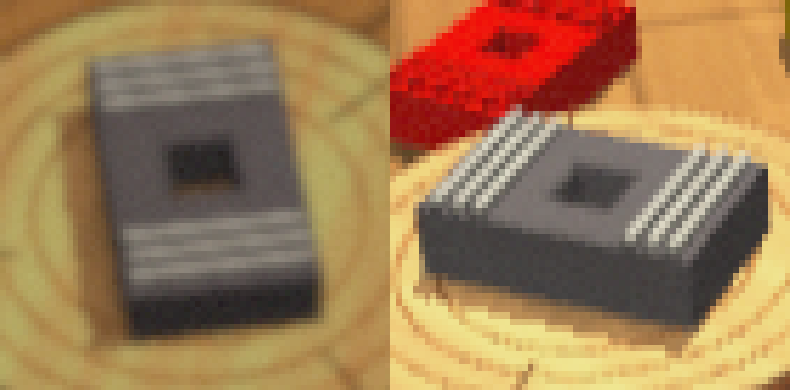

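The side crop shows the grey block with its square hole (side px ≈257,231); the hole comes out at about (0.482, 0.187). The pin is at about (0.485, -0.224), and the stand is turned by about 4.6°. I'll move over the block for a wrist view, turning the tool for the pin on the way.

```bash
python3 -m crank '[1,-0.04,-0.028,-0.01,0,0,0.12, 1,-0.075,-0.054,-0.02,0,0,0.24, 1,-0.11,-0.08,-0.03,0,0,0.36, 1,-0.145,-0.105,-0.03,0,0,0.48, 1,-0.18,-0.13,-0.03,0,0,0.6, 1,-0.215,-0.155,-0.03,0,0,0.72, 1,-0.25,-0.18,-0.03,0,0,0.84, 1,-0.285,-0.205,-0.03,0,0,0.96, 1,-0.32,-0.23,-0.03,0,0,1.07, 1,-0.345,-0.25,-0.03,0,0,1.107]'
cat > aim.py <<'E'
from h import *
def aim(tgt,yaw=None):   # tool-axis shift to world tgt; yaw: angle of tool y
    s=read_state(); q=s["tcp_rot"]; R=Ro.from_quat([q[1],q[2],q[3],q[0]]).as_matrix()
    print("t",round(s["clock"],2),"pos",s["position"].round(4),"w",s["width"],"shift",(R.T@(np.array(tgt)-s["position"])).round(4))
    y=R[:,1]; print("tool y deg",np.degrees(np.arctan2(y[1],y[0])).round(2),"z",R[:,2].round(4),"q",s["joint_positions"].round(2))
    return s
E
python3 -c "
from aim import *
aim([.482,.187,.26])"
```

```text
clock: 0.98
position: [0.4549, 0.2269, 0.2637]
tcp_rot: [0.0, 0.681, 0.733, 0.0]
ft_force: [-0.1, 0.3, -0.6]
width: 0.0878
grip_force: 0.0
t 0.98 pos [0.4549 0.2269 0.2637] w 0.08778488966834902 shift [-0.0418  0.0241  0.0037]
tool y deg 4.2 z [ 2.e-04  1.e-04 -1.e+00] q [0.44 0.21 1.86 0.   1.07 0.37]
```

```bash
python3 -m crank '[1,-0.025,0.014,0,0,0,0, 1,-0.042,0.024,0,0,0,0, 1,-0.042,0.024,0,0,0,0, 1,-0.042,0.024,0,0,0,0]' >/dev/null
python3 - <<'E'
from aim import *
s=aim([.485,-.224,.26]); p,d=get_image("wrist"); cv2.imwrite("pics/w1.png",p[:,:,::-1]); np.savez("pics/w1.npz",p=p,d=d,pos=s["position"],q=s["tcp_rot"])
c=cam("wrist",s); P=cloud(c,d); 
hsv=cv2.cvtColor(p,cv2.COLOR_RGB2HSV); top=((P[...,2]>.1)&(P[...,2]<.125)).astype(np.uint8)
n,l,st,ce=cv2.connectedComponentsWithStats(top); i=1+np.argmax(st[1:,4]); print(st[i])
m=(l==i).astype(np.uint8); Q=P[m>0]; print("block",cv2.minAreaRect((Q[:,:2]*1000).astype(np.float32)),np.median(Q[:,2]))
cs,h=cv2.findContours(m,cv2.RETR_CCOMP,cv2.CHAIN_APPROX_NONE)
for k,cc in enumerate(cs):
    if h[0][k][3]>=0 and cv2.contourArea(cc)>100:
        w=onz(c,cc[:,0],.11); print("hole",cv2.boundingRect(cc),cv2.minAreaRect((w[:,:2]*1000).astype(np.float32)))
g=cv2.cvtColor(p,cv2.COLOR_RGB2GRAY); dk=((g<0.6*np.median(g[m>0]))).astype(np.uint8)
n,l,st,ce=cv2.connectedComponentsWithStats(dk)
for i in range(1,n):
    if 300<st[i,4]<3000: 
        yx=np.argwhere(l==i)[:,::-1]; w=onz(c,yx,.11); print("dark",st[i],cv2.minAreaRect((w[:,:2]*1000).astype(np.float32)))
E
```

```text
t 1.32 pos [0.4815 0.1881 0.2634] w 0.08785697163258399 shift [-0.4112 -0.0281  0.0034]
tool y deg 4.39 z [-6.e-04  1.e-04 -1.e+00] q [0.35 0.23 1.84 0.   1.08 0.27]
[  227   122   191   176 15233]
block ((481.42413330078125, 193.6103973388672), (80.39745330810547, 130.61044311523438), 56.24591827392578) 0.10960864684682764
hole (299, 190, 48, 48) ((480.97723388671875, 195.58200073242188), (27.41872215270996, 27.931495666503906), 56.20027160644531)
dark [ 537  121   45   81 1388] ((655.7379760742188, 250.3669891357422), (61.52118682861328, 13.253689765930176), 82.27684783935547)
dark [613 159  27  34 613] ((712.773193359375, 243.20021057128906), (22.72587013244629, 20.376733779907227), 84.9596939086914)
dark [299 206  48  33 537] ((481.752685546875, 194.6156463623047), (28.219968795776367, 27.74611473083496), 56.775421142578125)
dark [377 414  26  37 430] ((555.8357543945312, -7.127534866333008), (45.21823501586914, 12.743307113647461), 69.59427642822266)
dark [427 435  31  23 395] ((611.8450317382812, -20.160072326660156), (21.671443939208984, 21.81205940246582), 69.55890655517578)
```

View pics/w1.png

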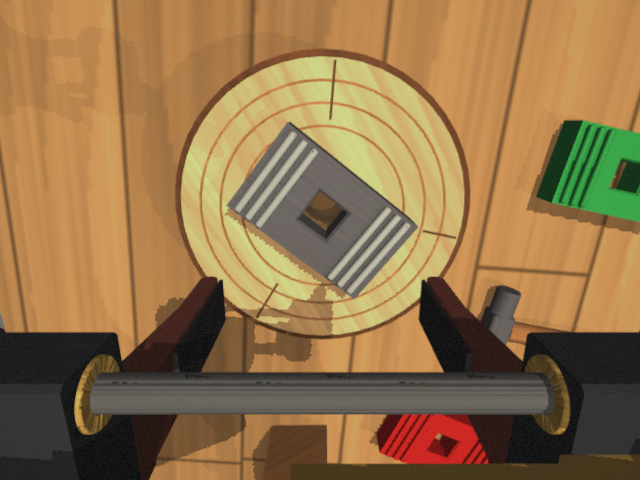

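The wrist view shows the block unobstructed, with its hole centred at px (323,214), so the hole is at about (0.481, 0.195). Now I'll move to the stand and take the same kind of view, keeping the same tool yaw so calibration bias cancels.

```bash
python3 -m crank '[1,-0.04,-0.003,0,0,0,0, 1,-0.08,-0.006,0,0,0,0, 1,-0.12,-0.009,0,0,0,0, 1,-0.16,-0.012,0,0,0,0, 1,-0.2,-0.014,0,0,0,0, 1,-0.24,-0.017,0,0,0,0, 1,-0.28,-0.02,0,0,0,0, 1,-0.32,-0.022,0,0,0,0, 1,-0.36,-0.025,0,0,0,0, 1,-0.4,-0.028,0,0,0,0]' >/dev/null
python3 -m crank '[1,-0.012,0,0,0,0,0, 1,-0.012,0,0,0,0,0, 1,-0.012,0,0,0,0,0]' >/dev/null
python3 - <<'E'
from aim import *
s=aim([.485,-.224,.122]); p,d=get_image("wrist"); cv2.imwrite("pics/w2.png",p[:,:,::-1]); np.savez("pics/w2.npz",p=p,d=d,pos=s["position"],q=s["tcp_rot"])
c=cam("wrist",s); P=cloud(c,d); v,u=np.mgrid[:480,:640]
near=np.hypot(P[...,0]-.485,P[...,1]+.224)
for nm,lo,hi in [("headtop",.144,.158),("collar",.097,.106)]:
    m=(P[...,2]>lo)&(P[...,2]<hi)&(near<.035); Q=P[m]; 
    print(nm,m.sum(),np.median(Q[:,2]),cv2.minEnclosingCircle((Q[:,:2]*1000).astype(np.float32)),np.c_[u[m],v[m]].mean(0))
m=(P[...,2]>.09)&(P[...,2]<.105)&(abs(P[...,0]-.485)<.06)&(abs(P[...,1]+.224)<.14);Q=P[m]; print("stand",cv2.minAreaRect((Q[:,:2]*1000).astype(np.float32)))
E
```

```text
t 2.45 pos [ 0.486  -0.2229  0.2633] w 0.08762398351052336 shift [-0.0012 -0.001   0.1413]
tool y deg 4.52 z [-7.e-04  1.e-03 -1.e+00] q [-0.45  0.26  1.8   0.    1.09 -0.53]
headtop 760 0.1500395788061969 ((482.4951171875, -220.13360595703125), 11.048795700073242) [317.86184211 231.86973684]
collar 1236 0.10014195259625078 ((482.7872619628906, -219.7962188720703), 21.87076759338379) [318.60517799 208.64239482]
stand ((483.5677795410156, -220.86428833007812), (70.22413635253906, 230.11582946777344), 4.6731414794921875)
```

View pics/w2.png

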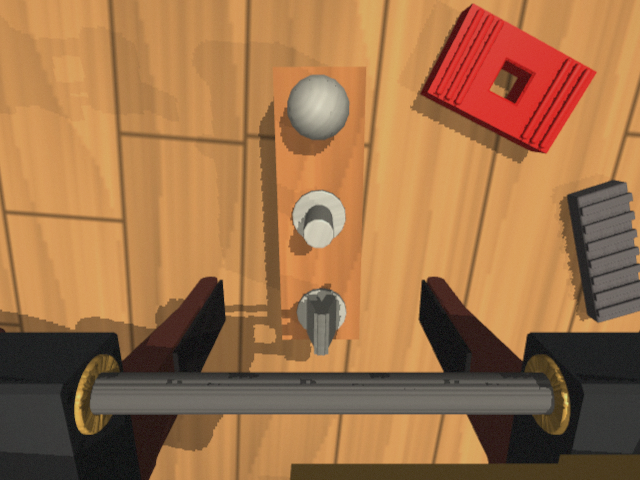

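The wrist view shows the pin in the middle hole, head top at px (318,232), which puts it at about (0.4826, -0.220). I'll descend around it, with the fingers closing across the stand, while re-checking the hole from the saved view.

```bash
python3 -m crank '[1,0.001,-0.003,0.035,0,0,0, 1,0.001,-0.003,0.07,0,0,0, 1,0.001,-0.003,0.1,0,0,0, 1,0.001,-0.003,0.125,0,0,0, 1,0.001,-0.003,0.141,0,0,0, 1,0.001,-0.003,0.141,0,0,0]'
python3 -m crank '[-1,0,0,0,0,0,0, -1,0,0,0,0,0,0, -1,0,0,0,0,0,0, -1,0,0,0,0,0,0, -1,0,0,0,0,0,0, -1,0,0,0,0,0,0, -1,0,0,0,0,0,0, -1,0,0,0,0,0,0]' 35
python3 - <<'E'
from aim import *
aim([.483,-.222,.262])
f=np.load("pics/w1.npz"); p,d=f["p"],f["d"]; c=cam("wrist",{"position":f["pos"],"tcp_rot":f["q"]}); P=cloud(c,d)
for lo in (.104,.106,.1075):
    m=((P[...,2]>lo)&(P[...,2]<.125)).astype(np.uint8); cs,h=cv2.findContours(m,cv2.RETR_CCOMP,cv2.CHAIN_APPROX_NONE)
    for k,cc in enumerate(cs):
        if cv2.contourArea(cc)>1000 or (h[0][k][3]>=0 and cv2.contourArea(cc)>100):
            w=onz(c,cc[:,0],.11) if h[0][k][3]>=0 else P[cc[:,0,1],cc[:,0,0]]
            print(lo,h[0][k][3]>=0,cv2.minAreaRect((w[:,:2]*1000).astype(np.float32)))
E
```

```text
clock: 3.0
position: [0.481, -0.22, 0.1196]
tcp_rot: [-0.003, 0.678, 0.735, -0.001]
ft_force: [-1.2, 0.1, -0.9]
width: 0.0877
grip_force: 0.0
clock: 3.67
position: [0.483, -0.2235, 0.1229]
tcp_rot: [0.0, 0.679, 0.734, 0.0]
ft_force: [0.5, 0.4, 0.7]
width: 0.0379
grip_force: 0.0
t 3.67 pos [ 0.483  -0.2235  0.1229] w 0.03790729171923133 shift [ 0.0015  0.0002 -0.1391]
tool y deg 4.51 z [ 3.e-04 -2.e-04 -1.e+00] q [-0.46  0.45  1.91 -0.    0.78 -0.53]
0.104 False ((481.4241943359375, 193.61083984375), (80.3974609375, 130.6104278564453), 56.24591827392578)
0.104 True ((480.9449157714844, 194.89947509765625), (28.579635620117188, 28.62541961669922), 56.26250076293945)
0.106 False ((481.4241943359375, 193.61083984375), (80.3974609375, 130.6104278564453), 56.24591827392578)
0.106 True ((481.070556640625, 194.6041259765625), (29.046091079711914, 29.31412696838379), 55.483482360839844)
0.1075 False ((481.2723388671875, 193.71234130859375), (80.3974609375, 130.24502563476562), 56.24591827392578)
0.1075 True ((480.7177734375, 193.98745727539062), (31.650232315063477, 31.351869583129883), 54.84867477416992)
```

```bash
python3 -m crank '[-1,0,0,0,0,0,0, -1,0,0,0,0,0,0, -1,0,0,0,0,0,0, -1,0,0,0,0,0,0, -1,0,0,0,0,0,0]' 35
python3 -m crank '[-1,0,0,-0.01,0,0,0, -1,0,0,-0.035,0,0,0, -1,0,0,-0.07,0,0,0, -1,0,0,-0.105,0,0,0, -1,0,0,-0.135,0,0,0, -1,0,0,-0.15,0,0,0, -1,0,0,-0.15,0,0,0, -1,0,0,-0.15,0,0,0]' 35
python3 - <<'E'
from aim import *
s=aim([.481,.194,.27]); p,d=get_image("wrist"); cv2.imwrite("pics/w3.png",p[:,:,::-1]); np.savez("pics/w3.npz",p=p,d=d,pos=s["position"],q=s["tcp_rot"])
c=cam("wrist",s); P=(cloud(c,d)-s["position"])*1000
Q=P[(abs(P[...,0])<40)&(abs(P[...,1])<40)&(P[...,2]>-140)&(P[...,2]<60)]
for a,b in [(-140,-110),(-110,-60),(-30,-20),(-20,-14),(-14,-8),(10,25),(25,45)]:
    k=Q[(Q[:,2]>a)&(Q[:,2]<b)]; print(a,b,len(k),k.size and (k.min(0).round(1),k.max(0).round(1)))
E
```

```text
clock: 4.08
position: [0.4832, -0.2235, 0.1227]
tcp_rot: [0.0, 0.679, 0.734, 0.0]
ft_force: [1.4, 0.3, -1.8]
width: 0.0217
grip_force: 35.0
clock: 4.75
position: [0.4826, -0.2232, 0.273]
tcp_rot: [0.0, 0.679, 0.734, 0.0]
ft_force: [-0.5, 0.4, -3.9]
width: 0.0211
grip_force: 35.0
t 4.75 pos [ 0.4826 -0.2232  0.273 ] w 0.02111195441587774 shift [0.416  0.0313 0.0029]
tool y deg 4.53 z [ 6.e-04 -3.e-04 -1.e+00] q [-0.46  0.24  1.8  -0.    1.1  -0.53]
-140 -110 11 (array([  -4.1,    5.8, -113.4]), array([   3.6,    8.6, -110.2]))
-110 -60 187 (array([  -6.9,    4.6, -109.7]), array([  5.7,  11.5, -71.1]))
-30 -20 2323 (array([-22.6,   1.7, -27.7]), array([ 19.9,  25.3, -20. ]))
-20 -14 208 (array([-11.6,   5. , -19.9]), array([  9.3,  14.3, -14. ]))
-14 -8 386 (array([-20.7,   4.4, -14. ]), array([17.7, 14.3, -8. ]))
10 25 2096 (array([-22.4,  -9. ,  10. ]), array([19.6, 14.8, 25. ]))
25 45 4782 (array([-23.7,  -9. ,  25. ]), array([20.6, 14.9, 45. ]))
```

View pics/w3.png

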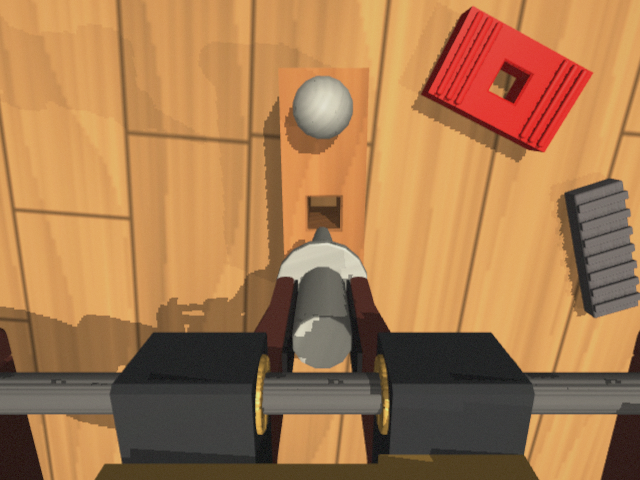

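The pin is held upright between the fingers: head at px (322,340), collar below it, empty hole behind at (324,212). In the wrist-measured frame the pin axis sits about (-1, +3) mm from the TCP, which agrees with the view before the grasp, so the TCP target is about (0.482, 0.191). Moving across.

```bash
python3 -m crank '[-1,0.012,0.001,0,0,0,0, -1,0.036,0.003,0,0,0,0, -1,0.07,0.005,0,0,0,0, -1,0.108,0.008,0,0,0,0, -1,0.146,0.011,0,0,0,0, -1,0.184,0.014,0,0,0,0, -1,0.222,0.017,0,0,0,0, -1,0.26,0.02,0,0,0,0, -1,0.298,0.023,0,0,0,0, -1,0.334,0.026,0,0,0,0]' >/dev/null
python3 -m crank '[-1,0.034,0.003,0,0,0,0, -1,0.058,0.005,0,0,0,0, -1,0.072,0.006,0,0,0,0, -1,0.079,0.006,0,0,0,0, -1,0.079,0.006,0.013,0,0,0, -1,0.079,0.006,0.028,0,0,0, -1,0.079,0.006,0.028,0,0,0, -1,0.079,0.006,0.028,0,0,0]'
cat > look.py <<'E'
from aim import *
import sys
s=aim([.482,.191,.235]); p,d=get_image("wrist"); n=sys.argv[1]; cv2.imwrite(f"pics/{n}.png",p[:,:,::-1]); np.savez(f"pics/{n}.npz",p=p,d=d,pos=s["position"],q=s["tcp_rot"])
c=cam("wrist",s); P=cloud(c,d); T=s["position"]
# block: visible far outline/hole; collar circle from upper surface
m=((P[...,2]>.1075)&(P[...,2]<.118)).astype(np.uint8); Q=P[m>0]*1000
print("block",len(Q),cv2.minAreaRect(Q[:,:2].astype(np.float32)))
h=T[2]-.0277+.006; k=(abs(P[...,2]-h)<.003)&(np.hypot(P[...,0]-T[0],P[...,1]-T[1])<.03); K=P[k]*1000
hull=cv2.convexHull(K[:,:2].astype(np.float32))[:,0]; far=hull[hull[:,1]>T[1]*1000+5]
A=np.c_[2*far,np.ones(len(far))]; x=np.linalg.lstsq(A,(far**2).sum(1),rcond=None)[0]; print("collar",x[:2],np.sqrt(x[2]+x[:2]@x[:2]),K[:,0].min(),K[:,0].max(),K[:,1].max())
cs,hh=cv2.findContours(((P[...,2]<.106)&(abs(P[...,0]-.481)<.03)&(abs(P[...,1]-.194)<.03)).astype(np.uint8),cv2.RETR_EXTERNAL,cv2.CHAIN_APPROX_NONE)
for cc in cs:
    if cv2.contourArea(cc)>40: print("hole px",cv2.boundingRect(cc),(cv2.boxPoints(cv2.minAreaRect((onz(c,cc[:,0],.11)[:,:2]*1000).astype(np.float32)))).round(1).tolist())
E
python3 look.py w4
```

```text
clock: 6.3
position: [0.4809, 0.1902, 0.2432]
tcp_rot: [-0.001, 0.679, 0.734, -0.002]
ft_force: [0.0, -1.3, -3.6]
width: 0.0214
grip_force: 35.0
t 6.3 pos [0.4809 0.1902 0.2432] w 0.021406445507381296 shift [0.0008 0.0012 0.0082]
tool y deg 4.51 z [-0.0039 -0.0015 -1.    ] q [ 0.35  0.25  1.86 -0.    1.04  0.27]
block 13432 ((481.36248779296875, 193.8087615966797), (80.24899291992188, 130.36892700195312), 56.360408782958984)
collar [480.00057598 193.93853358] 21.453535643956304 458.3719254708973 500.6265708651196 215.4736141767438
hole px (298, 199, 52, 42) [[462.1000061035156, 191.1999969482422], [485.0, 175.8000030517578], [500.20001220703125, 198.5], [477.20001220703125, 213.8000030517578]]
```

View pics/w4.png

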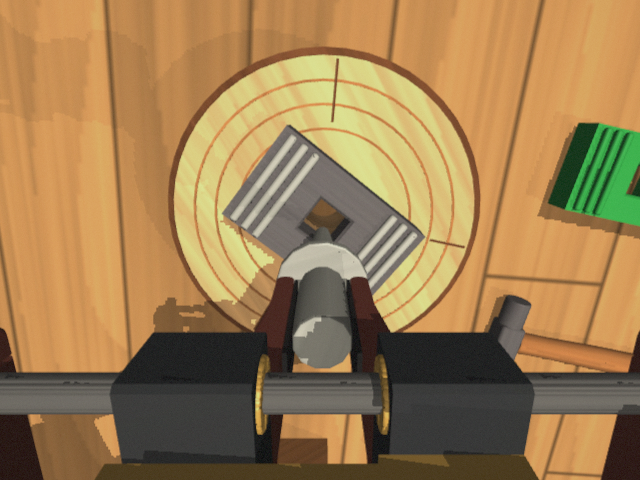

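Over the block, wrist view: the pin tip (320,232) is in line with the hole (324,212 and partly hidden). Block centre measures (481.4, 193.8) and pin axis (479.9, 193.9), so I'll shift about 1.3 mm in tool y and go in gently.

```bash
python3 -m crank '[-1,0,0.0013,0,0,0,0, -1,0,0.0013,0,0,0,0, -1,0,0.0013,0.012,0,0,0, -1,0,0.0013,0.024,0,0,0, -1,0,0.0013,0.036,0,0,0, -1,0,0.0013,0.048,0,0,0, -1,0,0.0013,0.06,0,0,0, -1,0,0.0013,0.06,0,0,0, -1,0,0.0013,0.06,0,0,0]'
python3 look.py w5
python3 - <<'E'
from h import *
o=[]
for n,(u,v) in [("scene",(270,155)),("side",(220,190))]:
    p,d=get_image(n); o.append(cv2.resize(p[v:v+70,u:u+70,::-1],(400,400),interpolation=cv2.INTER_CUBIC))
cv2.imwrite("pics/c5.png",np.hstack(o))
E
```

```text
clock: 7.1
position: [0.4836, 0.1908, 0.1848]
tcp_rot: [-0.0, 0.679, 0.734, -0.0]
ft_force: [-0.2, -0.3, -4.2]
width: 0.0215
grip_force: 35.0
t 7.1 pos [0.4836 0.1908 0.1848] w 0.0214958475173573 shift [ 0.0003 -0.0016 -0.0502]
tool y deg 4.51 z [-5.e-04 -2.e-04 -1.e+00] q [0.35 0.34 1.9  0.   0.91 0.27]
block 18942 ((481.29168701171875, 193.6334228515625), (80.43827056884766, 130.58303833007812), 56.29159164428711)
collar [482.73333535 194.40797698] 21.645074577225138 461.1036336501779 503.485244596494 216.07555962367667
hole px (288, 218, 63, 35) [[462.6000061035156, 191.6999969482422], [485.29998779296875, 176.60000610351562], [500.0, 198.8000030517578], [477.29998779296875, 213.89999389648438]]
```

View pics/c5.png

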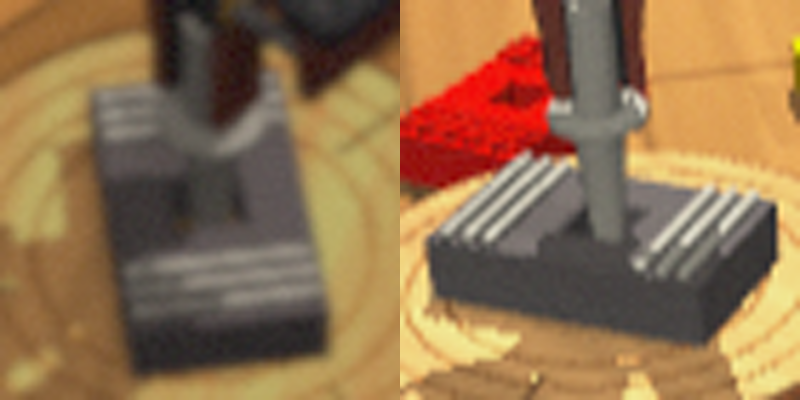

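The crops show the pin tip inside the block hole with free space around it (scene crop 210,215). This settled reading puts the collar at (482.6, 194.4) against block centre (481.3, 193.6). I'll correct that and descend further.

```bash
python3 -m crank '[-1,-0.0005,-0.0013,0,0,0,0, -1,-0.0005,-0.0013,0,0,0,0, -1,-0.0005,-0.0013,0.005,0,0,0, -1,-0.0005,-0.0013,0.01,0,0,0, -1,-0.0005,-0.0013,0.015,0,0,0, -1,-0.0005,-0.0013,0.018,0,0,0, -1,-0.0005,-0.0013,0.018,0,0,0, -1,-0.0005,-0.0013,0.018,0,0,0, -1,-0.0005,-0.0013,0.018,0,0,0]'
for i in 1 2 3; do python3 look.py w6 | grep -v hole; done
```

```text
clock: 8.0
position: [0.4824, 0.1904, 0.1666]
tcp_rot: [-0.0, 0.679, 0.734, -0.0]
ft_force: [0.5, -0.1, -4.5]
width: 0.0214
grip_force: 35.0
t 8.0 pos [0.4824 0.1904 0.1666] w 0.02141874803039791 shift [ 0.0006 -0.0003 -0.0684]
tool y deg 4.53 z [-0. -0. -1.] q [ 0.35  0.36  1.91 -0.    0.86  0.27]
block 21808 ((481.2254943847656, 193.5522918701172), (80.64140319824219, 130.4205780029297), 56.25574493408203)
collar [481.55609534 194.0447606 ] 21.555023913472823 459.8776314786254 502.12928346025984 215.74249201962968
t 8.05 pos [0.4825 0.1904 0.1668] w 0.021401010565448093 shift [ 0.0006 -0.0004 -0.0682]
tool y deg 4.53 z [ 2.e-04  1.e-04 -1.e+00] q [ 0.35  0.36  1.91 -0.    0.86  0.27]
block 21776 ((481.3208312988281, 193.67483520507812), (80.33460998535156, 130.50753784179688), 56.23337173461914)
collar [481.64138077 194.18324472] 21.561040272062993 459.9321434974743 502.39791273312227 215.78238507247127
t 8.1 pos [0.4825 0.1904 0.1668] w 0.021593962467957185 shift [ 0.0006 -0.0004 -0.0682]
tool y deg 4.53 z [ 3.e-04  1.e-04 -1.e+00] q [ 0.35  0.36  1.91 -0.    0.86  0.27]
block 21744 ((481.40203857421875, 193.62013244628906), (80.45198059082031, 130.5781707763672), 56.32221984863281)
collar [481.61924622 194.17668798] 21.51802848189471 459.97673597680534 502.2283215121185 215.72886871945877
```

Pin and block centres now agree within 0.5 mm and there is no lateral force. Lowering to just above home.

```bash
python3 -m crank '[-1,0,0,0.004,0,0,0, -1,0,0,0.008,0,0,0, -1,0,0,0.012,0,0,0, -1,0,0,0.016,0,0,0, -1,0,0,0.02,0,0,0, -1,0,0,0.023,0,0,0, -1,0,0,0.025,0,0,0, -1,0,0,0.026,0,0,0, -1,0,0,0.026,0,0,0]'; python3 look.py w7
```

```text
clock: 8.9
position: [0.4822, 0.1903, 0.1404]
tcp_rot: [-0.0, 0.679, 0.734, -0.0]
ft_force: [-0.8, 0.4, -4.3]
width: 0.0217
grip_force: 35.0
t 8.9 pos [0.4822 0.1903 0.1404] w 0.021680463139523834 shift [ 0.0007 -0.0002 -0.0946]
tool y deg 4.53 z [-4.e-04 -1.e-04 -1.e+00] q [ 0.35  0.4   1.93 -0.    0.81  0.27]
block 27215 ((481.12445068359375, 193.4448699951172), (80.94348907470703, 130.54200744628906), 56.19393539428711)
collar [481.43542669 194.06113481] 21.56599751270419 459.69610133500396 502.14070320385326 215.6956221856282
```

No contact so far and the block hasn't moved. Now the last ~3 mm in half-millimetre steps.

```bash
python3 -m crank '[-1,0,0,0.0005,0,0,0, -1,0,0,0.001,0,0,0, -1,0,0,0.0015,0,0,0, -1,0,0,0.002,0,0,0, -1,0,0,0.002,0,0,0]'; python3 -m crank '[-1,0,0,0.0005,0,0,0, -1,0,0,0.0008,0,0,0, -1,0,0,0.0008,0,0,0]'
```

```text
clock: 9.37
position: [0.4823, 0.1903, 0.1386]
tcp_rot: [-0.0, 0.679, 0.734, -0.0]
ft_force: [0.5, -0.1, -3.3]
width: 0.0214
grip_force: 35.0
clock: 9.62
position: [0.4823, 0.1903, 0.1378]
tcp_rot: [-0.0, 0.679, 0.734, -0.0]
ft_force: [-0.7, 0.1, -3.7]
width: 0.0217
grip_force: 35.0
```

```bash
python3 -m crank '[-1,0,0,0.0005,0,0,0, -1,0,0,0.0005,0,0,0, -1,0,0,0.0005,0,0,0]';  python3 -m crank '[-1,0,0,0.0005,0,0,0, -1,0,0,0.0005,0,0,0, -1,0,0,0.0005,0,0,0]'
```

```text
clock: 9.87
position: [0.4824, 0.1904, 0.1376]
tcp_rot: [0.0, 0.679, 0.734, 0.0]
ft_force: [-1.1, 0.3, 1.5]
width: 0.0218
grip_force: 35.0
clock: 10.12
position: [0.4824, 0.1904, 0.1376]
tcp_rot: [0.0, 0.679, 0.734, 0.0]
ft_force: [-4.6, -0.7, 8.3]
width: 0.0217
grip_force: 35.0
```

Firm contact (+12 N) at TCP z = 0.1376, the expected home height. I'll ease off the push, then let go and rise.

```bash
python3 -m crank '[-1,0,0,-0.0005,0,0,0, -1,0,0,-0.0005,0,0,0]'; python3 -m crank '[0.3,0,0,-0.0005,0,0,0, 0.3,0,0,-0.0005,0,0,0, 0.3,0,0,-0.0005,0,0,0, 0.3,0,0,-0.0005,0,0,0, 0.3,0,0,-0.0005,0,0,0, 0.3,0,0,-0.0005,0,0,0, 0.3,0,0,-0.0005,0,0,0]'
```

```text
clock: 10.28
position: [0.4824, 0.1904, 0.1377]
tcp_rot: [0.0, 0.679, 0.734, 0.0]
ft_force: [-1.5, -0.7, 3.2]
width: 0.0218
grip_force: 35.0
clock: 10.87
position: [0.4823, 0.1904, 0.1378]
tcp_rot: [-0.0, 0.679, 0.734, -0.0]
ft_force: [0.5, 0.3, -0.7]
width: 0.0565
grip_force: 0.0
```

```bash
python3 -m crank '[0.3,0,0,-0.015,0,0,0, 0.3,0,0,-0.045,0,0,0, 0.3,0,0,-0.08,0,0,0, 0.3,0,0,-0.115,0,0,0, 0.3,0,0,-0.14,0,0,0, 0.3,0,0,-0.15,0,0,0, 0.3,0,0,-0.15,0,0,0, 0.3,0,0,-0.15,0,0,0]' | head -2
python3 - <<'E'
from aim import *
s=aim([.48,.19,.3]); p,d=get_image("wrist"); c=cam("wrist",s); P=cloud(c,d); r=np.hypot(P[...,0]-.4813,P[...,1]-.1937)
m=(P[...,2]>.1075)&(P[...,2]<.125)&(r<.09); print("block",cv2.minAreaRect((P[m][:,:2]*1000).astype(np.float32)))
for a,b in [(.158,.172),(.1125,.1195)]:
    k=(P[...,2]>a)&(P[...,2]<b)&(r<.03); Q=P[k]; print(k.sum(),np.median(Q[:,2]),cv2.minEnclosingCircle((Q[:,:2]*1000).astype(np.float32)))
q,_=get_image("side"); w,_=get_image("scene")
cv2.imwrite("pics/end.png",np.hstack([cv2.resize(q[190:270,200:310,::-1],(400,300),interpolation=cv2.INTER_CUBIC),cv2.resize(w[140:230,240:360,::-1],(400,300),interpolation=cv2.INTER_CUBIC)]))
E
```

```text
clock: 11.53
position: [0.482, 0.1902, 0.2872]
t 11.53 pos [0.482  0.1902 0.2872] w 0.05699721243836727 shift [-0.0001 -0.002  -0.0128]
tool y deg 4.53 z [-3.e-04 -1.e-04 -1.e+00] q [ 0.35  0.2   1.81 -0.    1.13  0.27]
block ((481.3280029296875, 193.67947387695312), (80.37742614746094, 130.46087646484375), 56.23072052001953)
713 0.16509376535599385 ((481.79364013671875, 194.0204620361328), 11.045489311218262)
1172 0.11514842388208216 ((481.571533203125, 193.85614013671875), 21.845239639282227)
```

View pics/end.png

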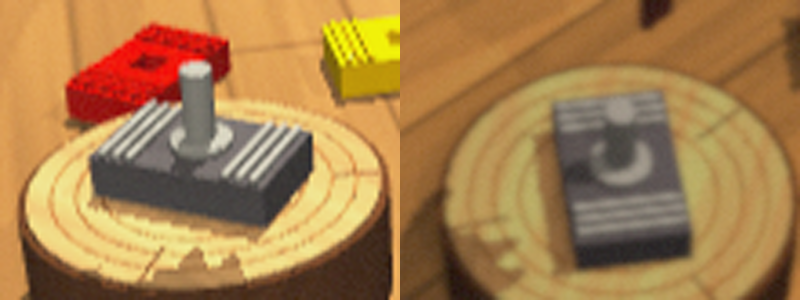

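The picture shows the pin upright with its collar flat on the block (side crop 200,138). The collar top measures 0.115 and the head top 0.165, the block has not moved, and the gripper is clear.

```bash
python3 -c "
from station import *
print(close_job())"
```

```text
the job is handed in; nothing more can be done
None
```

The pin is fully home through the block and into the stump, held until its collar was down and then released; the block did not move, the stake and chisel were left in the stand, and the job was handed in at about 11.7 s.

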